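# Lock the eyelet-die turret

### The arm

A 6-joint arm with a two-finger parallel gripper is mounted at the origin on a cart in front of the work surface, level with it; the furniture and walls round the work are solid. World frame = base frame: x ahead of the robot, y to its left, z up, the work surface at z = 0. Lengths are in m, angles in rad, forces in N, time in s.
With the tool pointing down it reaches from about 0.275 to 0.75 m from the base axis. Payload 10.2 kg.
Tool frame: the origin (TCP) lies midway between the tips of the shut fingers; the grasp point (between the pads) lies 19 mm behind it; z points along the fingers, y is the line along which they close (so a half turn about z gives the same grasp; the last joint's range is limited). The gripper opens to 85 mm and grips with 20 to 120 N. Pads are 22 mm wide; open, the fingers measure 114 mm over their backs; the gripper's body (76 mm by 85 mm) begins 54 mm behind the grasp point. The pads swing forward as they close: fully open they stand 13 mm farther back than shut.
Start: joints at [-1.327, 0.313, 1.498, -0, 1.331, -0.223], TCP at [0.236, -0.469, 0.192] pointing down, gripper open.
Joint ranges: [-2.94, 2.94], [-0.97, 2.17], [0.19, 2.56], [-1.23, 4.37], [0.02, 3.11], [-2.88, 2.88]. Speed limits (rad/s): [2.39, 2.39, 3.01, 3.14, 3.14, 3.14].

### API

Orientations are given as a rotation vector (axis times angle).
In Python, from workcell import sensors, get_image, camera_model, hand_in gives the robot as it stands.
- The arm moves only by the tool carry_out, never from a script. Its argument "moves" is a list of rows, each a list of 4 numbers: the shift along the world's x, y, z in cm, then the turn about the world's z in rad. A call has 1 to 8 rows; each row is the pose to reach, as a shift and turn from the pose commanded when the call began; what a row does not reach only later rows make up. A row lasts 1/10 s, in which the tool goes at most 50 mm and 8.59 degrees, less where a joint would pass 70% of its speed; a pose out of reach is approached as far as the arm can. A call with a gripper value outside its range is refused whole. "jaw" is the opening in per cent of the stroke, from 0 (shut) to 100 (fully open), set as the call begins (left out, the last holds). The fingers move at their own pace and stop on an object; "force" is the grip in N (left out, the last holds). Time passes only in rows, so rows that repeat a pose let the fingers close. It gives the time, the measured TCP pose, the force, the opening and the grip force at its end, in the units of the state.
- sensors.get_state(): the state, without advancing time (a new reading comes with each control period).
- get_image(name): name is "scene" or "side" or "wrist"; returns (picture, depth): 384x512x3 uint8, red, green, blue; 384x512 float32, m along the optical axis (not along the pixel's ray), 0 where there is no reading.
- camera_model(name): a dict with "fx", "fy", "cx", "cy" (pixels), "R" (3x3) and "t" (3): a world point X has camera coordinates R X + t; the wrist camera has in their place "T_tool_cam" (4x4, takes a point from camera to tool coordinates, whose origin is the TCP and whose axes are the flange's). Camera axes: x right, y down, z forward; pixel columns grow to the right and rows downward; lengths in m; the calibration is good to about 2 mm. A picture is of the moment at which its call begins: read the wrist's pose just before it. camera_model takes no time and is no camera call.
- hand_in(): hands the job in; it is judged then, once.
The state is a dict: "clock": time; "joint_positions": joint angles; "qd": joint speeds; "joint_torque": joint torques, N m; "position": TCP position; "tool_rot": TCP orientation; "force": force on the tool from outside, world axes, zero at the start; "torque": the same for the moment, N m; "grip_width": finger opening in m; "grip_force": force on a finger pad.
Only numpy, scipy, OpenCV 4.12 (cv2) and the standard library are available. Lean on these libraries where they do the work, as an engineer would, in place of code of your own. Each camera call takes 0.05 s, during which the arm holds its last target. There are 200 camera calls.

### The job

Lock the eyelet-die turret: push the yellow post round with a fingertip until the slot in the disc lines up with the steel bar, then push the bar by its red knob through the slot until it is fully home in the keeper on the far side. Only push, lift nothing, and leave the things lying around where they are.

Things in the scene. Friction and masses are not known exactly. Their poses are not given: they have to be found in the camera images.
- turret_base: Green fixed base, 60 mm wide from x = -253 to +97, with a 136 mm round foot under the disc. Origin: on the table under the disc's axis; +x is the way the bar is pushed, +z up. On the -x side two dark guide rails with lips (x = -229 to -57, 46 mm wide over all, top 32 mm above the table) hold the bar down; the knob's stem runs in the 10 mm gap between the lips. The keeper is on the +x side.
- disc_axis (a point): Point on the disc's vertical axis at the level of its top face, 28 mm above the table.
- disc (a joint): Angle of the slotted aluminium disc, rad, anticlockwise from above. The slot lies along the bar at 0 and at 3.14 (either will do); stops at -0.30, 3.44. Turns stiffly (0.10 N m, some 3 N at the post), stays where left. Disc 100 mm across, top 28 mm above the table; slot right across it, 19 mm wide, black floor, flared mouths: 0.05 rad of error is harmless.
- post (a point): The yellow upright turning post on the disc, 14 mm thick (17 at its foot), 36 mm from the axis, from 28 to 62 mm above the table; this point is on its centre line, 45 mm above the table. From the axis it points to the base's -y when the joint is 0, to +x at 1.57, to +y at 3.14: always at right angles to the slot.
- bar: Flat bright steel locking bar, 170 long, 14 wide, 10 high, pointed nose at its +x end; 0.10 to 0.21 kg, slides in the rails with 1 to 3 N, held down by the lips. Origin: centre of its underside, 14 mm above the table; starts at base x = -168 to -148. Fully home, nose against the keeper's stop, the origin is at base x = -11.
- bar_knob (a point): Centre of the red round knob head on the bar, on the bar's centre line 57 mm behind its origin, 57 mm above the table. Head 22 mm across, from 43 to 68 mm above the table, on an 8 mm stem.
- bar_tip (a point): Pointed nose of the bar, 85 mm ahead of its origin, half-way up the bar (19 mm above the table).
- keeper (a point): Middle of the keeper, 71 mm from the disc's axis on the base's +x side, 19 mm above the table: a steel pocket 20 mm wide with a lid 33 mm above the table; its stop face is at base x = 74.
- tack_tin: Bystander, loose: round green tin, 56 mm across, 20 mm high. Origin: centre of its underside. Leave it alone.
- thread: Bystander, loose: thread spool of wood with tan thread, 40 mm across, 40 mm high. Origin: centre of its underside. Leave it alone.
- heel: Bystander, loose: black rubber heel, 68 x 74 x 15 mm. Origin: centre of its underside. Leave it alone.
- marker: Bystander, loose: yellow and black marker lying on its side, 112 mm long, 16 mm thick. Origin: centre of its underside. Leave it alone.
- polish: Bystander, loose: round dark red tin, 70 mm across, 24 mm high. Origin: centre of its underside. Leave it alone.
Mind the look-alikes: they are no part of the job. Leave any brown look-alike of the bar alone.

How it is judged:
On the way, in this order (a step that is already met when the one before it is completed fails the run):
1. the slot is in line with the bar ((value of joint disc between -0.15 and 0.15 rad or value of joint disc between 2.99159 and 3.29159 rad)), for 0.2 s.
2. the bar is through the slot and home in the keeper (x of bar in the frame of turret_base above -0.019 m and y of bar in the frame of turret_base between -0.005 and 0.005 m and angle between the x axis of bar and the x axis of turret_base, either way round below 0.06 rad and z of bar_tip in the frame of turret_base below 0.027 m and (value of joint disc between -0.15 and 0.15 rad or value of joint disc between 2.99159 and 3.29159 rad)), for 0.2 s.
At the end, for the whole second after the job is handed in: The bar lies through the disc's slot with its nose within 8 mm of the keeper's stop, within 5 mm and 0.06 rad of the guide's centre line and not raised; the disc is within 0.15 rad of in line (0 or 3.14); bar and disc are at rest (all of step 2 and linear speed of bar below 0.01 m/s and velocity of joint disc between -0.05 and 0.05 rad/s); the robot touches nothing.
It fails at once if the bar is lifted or pried out of its guide (z of bar in the frame of turret_base above 0.022 m or angle between bar's own z axis and vertical above 0.12 rad).
It fails at once if a bystander is moved or lifted by more than 25 mm (distance of any of tack_tin, thread, heel, marker, polish from where it was at the start of the episode above 0.025 m).
It also fails if it takes over 48 s, if anything falls off the work surface, if the arm or the gripper's body presses on something with over 40 N, if the wrist force passes 120 N, or if a joint passes its speed limit or range.

## Working session

There is one attempt and no reset: what is moved stays moved. The work goes in short steps, Python scripts to look and compute and a tool call to move; the robot and the scene stay as the last step left them, time stands still between calls to the robot, and variables do not carry over. Pictures are saved under pics/ and viewed, at most 10 in all, crops included, and the job is handed in when it is done.

Besides the shell and the picture viewer there is one more tool, called after ">>>" by a JSON object that holds its "method" and its "body", one argument or row to a line. carry_out: Moves the arm, as the interface text tells. Its arguments: {"type":"object","properties":{"moves":{"type":"array"},"jaw":{"type":"number"},"force":{"type":"number"}},"required":["moves"]}

```bash
mkdir -p pics
cat > h.py <<'E'
import numpy as np, cv2
from workcell import sensors, get_image, camera_model, hand_in
def snap(n,f):
    im,d=get_image(n); cv2.imwrite(f'pics/{f}.png',im[:,:,::-1]); np.savez(f'pics/{f}.npz',im=im,d=d); return im,d
def pix(n,f,u,v):
    d=np.load(f'pics/{f}.npz')['d']; m=camera_model(n); z=np.median([x for x in d[v-1:v+2,u-1:u+2].ravel() if x>0])
    return m['R'].T@(np.array([(u-m['cx'])/m['fx']*z,(v-m['cy'])/m['fy']*z,z])-m['t'])
def ray(n,u,v,h):
    m=camera_model(n);R=np.array(m['R']);c=-R.T@m['t'];r=R.T@np.array([(u-m['cx'])/m['fx'],(v-m['cy'])/m['fy'],1]);return c+r*(h-c[2])/r[2]
E
python3 - <<'E'
from h import *
a,_=snap('scene','s1');b,_=snap('side','d1')
print(sensors.get_state()['clock'])
E
```

```text
0.1
```

View pics/s1.png

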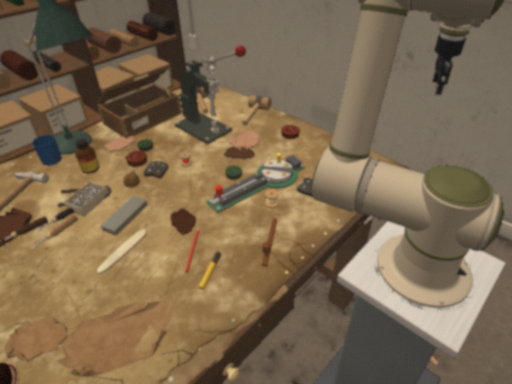

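View pics/d1.png

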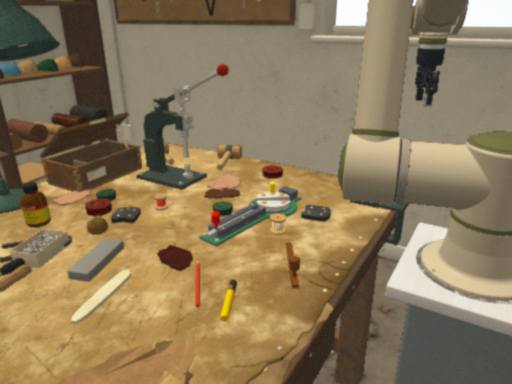

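The turret is at scene (255,180): red knob at (219,189), yellow post at (279,158) and keeper at (293,161). The look-alikes are the brown bar at (268,242), the press's red ball at (240,50) and the small red spool at (185,160). I choose the green-based one and check it in an enlarged crop.

Run:
```python
from h import *
a=cv2.imread('pics/s1.png')[125:215,195:325];b=cv2.imread('pics/d1.png')[165:255,195:335]
a=cv2.resize(a,None,fx=5,fy=5,interpolation=2)[:, :];b=cv2.resize(b,None,fx=5,fy=5,interpolation=2)
cv2.imwrite('pics/c1.png',a);cv2.imwrite('pics/c2.png',b)
for p in [(219,189),(279,158)]: print(pix('scene','s1',*p))
for p in [(216,216),(272,187)]: print(pix('side','d1',*p))
```

```text
[0.54927099 0.18448594 0.06679351]
[ 0.5338436  -0.06562339  0.04942928]
[0.5503012  0.1850821  0.06451777]
[ 0.53738198 -0.06579567  0.05033486]
```

View pics/c1.png

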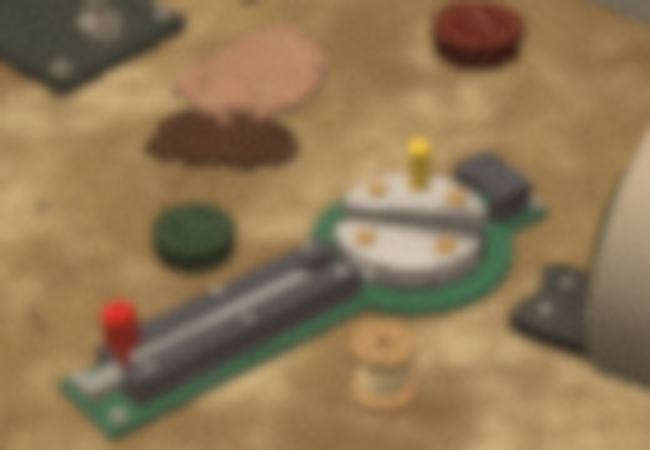

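View pics/c2.png

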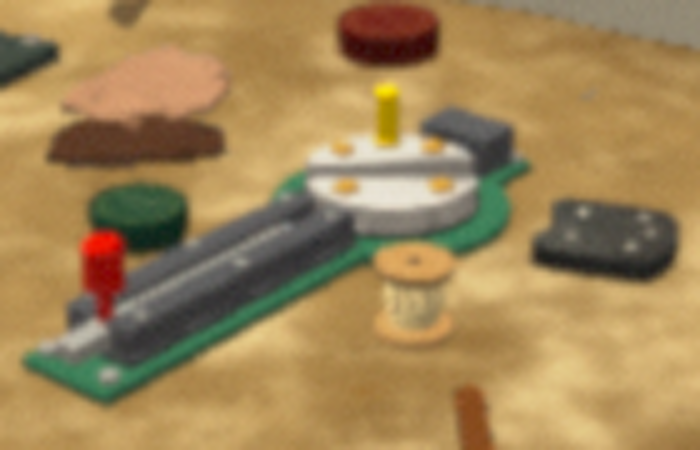

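Run:
```python
from h import *
A=lambda x,y,h: ray('scene',195+x/5,125+y/5,h).round(4)
B=lambda x,y,h: ray('side',195+x/5,165+y/5,h).round(4)
print('disc',A(411,224,.028),B(391,173,.028))
print('postfoot',A(419,186,.028),B(387,142,.028),'top',A(419,142,.062),B(387,89,.062))
print('knob',A(120,327,.057),B(104,262,.057))
print('slot ends',A(345,212,.028),A(487,230,.028),B(306,167,.028),B(474,168,.028))
print('keeper lid',A(490,172,.033),B(470,128,.033))
print('spool',A(383,338,.04),B(415,263,.04),'tin',A(194,230,.02),B(139,203,.02),'heel',B(607,235,.015))
print(camera_model('wrist'))
```

```text
disc [ 0.5151 -0.0352  0.028 ] [ 0.5164 -0.035   0.028 ]
postfoot [ 0.5378 -0.0701  0.028 ] [ 0.539  -0.0715  0.028 ] top [ 0.5398 -0.0712  0.062 ] [ 0.5379 -0.0689  0.062 ]
knob [0.5537 0.1814 0.057 ] [0.5554 0.1794 0.057 ]
slot ends [ 0.5554 -0.0164  0.028 ] [ 0.4746 -0.0629  0.028 ] [ 0.5614 -0.0184  0.028 ] [ 0.4796 -0.064   0.028 ]
keeper lid [ 0.5085 -0.1081  0.033 ] [ 0.5018 -0.1029  0.033 ]
spool [0.4459 0.0719 0.04  ] [0.442  0.0763 0.04  ] tin [0.6227 0.0555 0.02  ] [0.6254 0.0532 0.02  ] heel [ 0.3918 -0.0476  0.015 ]
{'fx': 281.9452614405085, 'fy': 281.9452614405085, 'cx': 252.49445287415162, 'cy': 192.524350726288, 'T_tool_cam': array([[-1.91852546e-04, -9.65722525e-01, -2.59576516e-01,
         6.58085917e-02],
       [ 9.99999970e-01, -2.24440549e-04,  9.59052626e-05,
        -2.78219630e-04],
       [-1.50877368e-04, -2.59576490e-01,  9.65722539e-01,
        -1.81435170e-01],
       [ 0.00000000e+00,  0.00000000e+00,  0.00000000e+00,
         1.00000000e+00]])}
```

Run:
```python
from h import *
s=sensors.get_state();print(s['position'],cv2.Rodrigues(np.array(s['tool_rot']))[0].round(3),s['grip_width'])
```

```text
[ 0.23617789 -0.46857299  0.19139795] [[ 0.893  0.45  -0.   ]
 [ 0.45  -0.893  0.001]
 [ 0.    -0.001 -1.   ]] 0.08574520534654206
```

>>> {"method": "carry_out", "body": {
  "moves": [
    [3, 4, 0, 0],
    [6, 8.5, 0, 0],
    [9, 13, 0, 0],
    [12, 17, 0, 0],
    [15, 21, 0, 0],
    [18, 25.5, 0, 0],
    [21, 30, 0, 0],
    [24, 34, 0, 0]
  ],
  "jaw": 0,
  "force": 40
}}

```text
clock: 0.9
position: [0.4673, -0.1399, 0.1918]
tool_rot: [-3.056, -0.727, 0.0]
force: [0.3, -1.6, 0.2]
grip_width: 0.0
grip_force: 0.0
```

>>> {"method": "carry_out", "body": {
  "moves": [
    [0.5, 1, 0, 0],
    [0.5, 1, 0, 0],
    [0.5, 1, 0, 0]
  ]
}}

```text
clock: 1.2
position: [0.4711, -0.1328, 0.1917]
tool_rot: [-3.056, -0.726, 0.001]
force: [0.7, -0.1, 0.3]
grip_width: -0.0002
grip_force: 0.0
```

```bash
cat >> h.py <<'E'
def wcam(s):
    T=np.eye(4);T[:3,:3]=cv2.Rodrigues(np.array(s['tool_rot']))[0];T[:3,3]=s['position'];return T@camera_model('wrist')['T_tool_cam']
def wray(M,u,v,h):
    m=camera_model('wrist');r=M[:3,:3]@np.array([(u-m['cx'])/m['fx'],(v-m['cy'])/m['fy'],1]);c=M[:3,3];return (c+r*(h-c[2])/r[2]).round(4)
E
python3 - <<'E'
from h import *
s=sensors.get_state();M=wcam(s);np.save('M1.npy',M);snap('wrist','w1');print(s['position'],s['clock'])
b=cv2.imread('pics/w1.png');cv2.imwrite('pics/w1b.png',cv2.resize(b,(800,600),interpolation=2))
E
```

```text
[ 0.47113258 -0.13277449  0.19167225] 1.2
```

View pics/w1b.png

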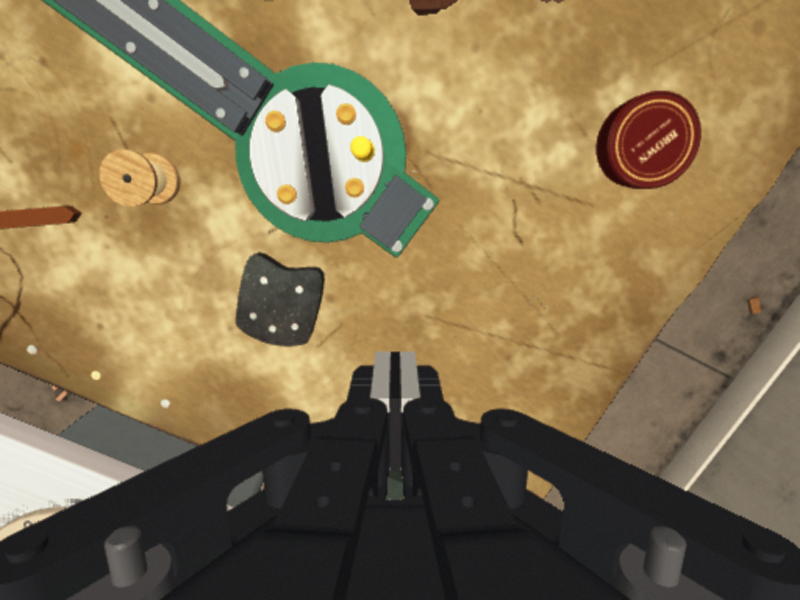

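The wrist view (800x600) shows the disc centre at (316,153), the post top at (362,148), the keeper at (393,213), the slot ends at (312,88) and (326,220), and the bar tip at (222,84).

Run:
```python
from h import *
M=np.load('M1.npy');k=512/800
f=lambda u,v,h: wray(M,u*k,v*k,h)
ax=f(316,153,.028);p=f(362,147,.062);kp=f(393,213,.033);a=f(312,88,.028);b=f(326,220,.028);tip=f(223,85,.022);r0=f(105,0,.024)
print(ax,p,kp,tip,r0)
ang=lambda v:np.arctan2(v[1],v[0])
print('base',ang(kp-ax),ang(ax-tip),ang(tip-r0),'post',ang(p-ax),np.linalg.norm(p-ax),'slot',ang(a-b),np.linalg.norm(kp-ax))
```

```text
[ 0.5223 -0.0413  0.028 ] [ 0.5404 -0.0733  0.062 ] [ 0.5092 -0.112   0.033 ] [0.5347 0.0395 0.022 ] [0.5486 0.1311 0.024 ]
base -1.7540084406534686 -1.7230736313978006 -1.721394123520475 post -1.0560361493371657 0.050076042175874885 slot 0.5329146073099902 0.0720770421146706
```

>>> {"method": "carry_out", "body": {
  "moves": [
    [1.8, 2.1, -3, 0.06],
    [3.6, 4.2, -6, 0.06],
    [3.6, 4.2, -9, 0.06],
    [3.6, 4.2, -12, 0.06],
    [3.6, 4.2, -14.6, 0.06],
    [3.6, 4.2, -14.6, 0.06],
    [3.6, 4.2, -14.6, 0.06]
  ]
}}

```text
clock: 1.95
position: [0.5077, -0.0912, 0.0466]
tool_rot: [3.034, 0.815, 0.0]
force: [0.8, -0.9, -0.1]
grip_width: -0.0002
grip_force: 0.0
```

Run:
```python
from h import *
s=sensors.get_state();M=wcam(s);np.save('M2.npy',M);snap('wrist','w2');print(s['position'],s['clock'],s['force'])
b=cv2.imread('pics/w2.png');cv2.imwrite('pics/w2b.png',cv2.resize(b,(800,600),interpolation=2))
```

```text
[ 0.50766865 -0.09117904  0.04663449] 1.95 [ 0.75823488 -0.85153625 -0.07807397]
```

View pics/w2b.png

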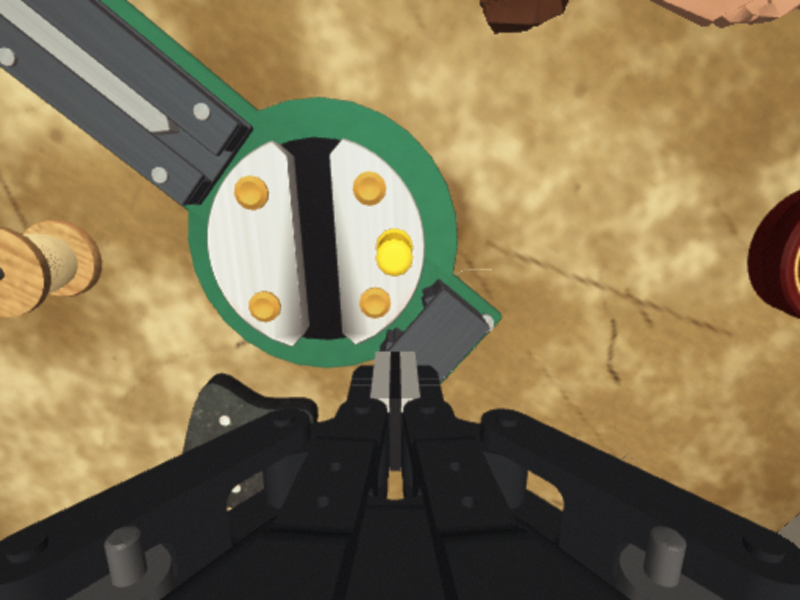

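The post top is at (394,256), in the same column as the fingertip at (395,360), so it is straight ahead along tool x. The disc centre is at (316,242).

Run:
```python
from h import *
M=np.load('M2.npy');k=512/800
f=lambda u,v,h: wray(M,u*k,v*k,h)
ax=f(316,241,.028);p=f(394,256,.062);kp=f(444,333,.033);tip=f(170,130,.020)
print(ax,p,kp,tip,f(313,138,.02),f(322,338,.02),'fingertip',f(395,355,.05))
ang=lambda v:np.arctan2(v[1],v[0])
print(ang(kp-ax),ang(ax-tip),ang(p-ax),np.linalg.norm((p-ax)[:2]))
T=M@np.linalg.inv(camera_model('wrist')['T_tool_cam']);print(np.arctan2(T[1,0],T[0,0]))
ax=np.array([.5215,-.0415]);b=-1.735;p0=-1.04
print((ang(np.array([.554,.1805])-ax)-np.pi))
for dt in [0,.1,.2,.3,.4,.5,.6,.7,.8,.876]:
    a=p0+dt;t=np.array([-np.sin(a),np.cos(a)]);P=ax+.036*np.array([np.cos(a),np.sin(a)])-.018*t
    print(dt,((P-[.5077,-.0912])*100).round(2))
```

```text
[ 0.5244 -0.04    0.028 ] [ 0.541  -0.0713  0.062 ] [ 0.5172 -0.1121  0.033 ] [0.5341 0.0393 0.02  ] [ 0.5628 -0.017   0.02  ] [ 0.4813 -0.0643  0.02  ] fingertip [ 0.5022 -0.0943  0.05  ]
-1.670327654376183 -1.6925119857531694 -1.0831634193999333 0.03542950747611378
0.5251805536888069
-1.7161601182200492
0 [1.65 0.95]
0.1 [2.05 1.  ]
0.2 [2.44 1.09]
0.3 [2.82 1.21]
0.4 [3.19 1.38]
0.5 [3.54 1.58]
0.6 [3.87 1.81]
0.7 [4.17 2.07]
0.8 [4.45 2.37]
0.876 [4.64 2.61]
```

>>> {"method": "carry_out", "body": {
  "moves": [
    [0.8, 0.5, 0, 0],
    [1.65, 0.95, 0, 0],
    [2.05, 1.0, 0, 0.1],
    [2.45, 1.1, 0, 0.2],
    [2.8, 1.2, 0, 0.3],
    [3.2, 1.4, 0, 0.4],
    [3.55, 1.6, 0, 0.5],
    [3.55, 1.6, 0, 0.5]
  ]
}}

```text
clock: 2.8
position: [0.5442, -0.0736, 0.0464]
tool_rot: [2.734, 1.545, 0.001]
force: [0.3, 0.2, -0.3]
grip_width: 0.0001
grip_force: 0.0
```

Run:
```python
from h import *
s=sensors.get_state();M=wcam(s);np.save('M3.npy',M);snap('wrist','w3');print(s['position'],s['clock'],s['force'])
b=cv2.imread('pics/w3.png');cv2.imwrite('pics/w3b.png',cv2.resize(b,(800,600),interpolation=2))
```

```text
[ 0.54422516 -0.07355026  0.04642742] 2.8 [ 0.31200578  0.17540024 -0.26653026]
```

View pics/w3b.png

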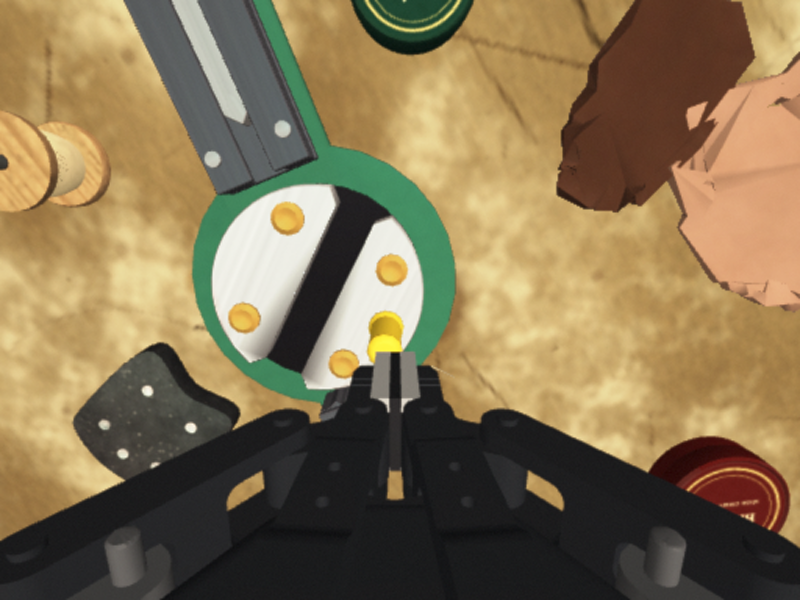

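The disc hasn't turned: the slot is still about 50° off the bar. The fingertip at (395,352) is just touching the post at (386,336). I'll recompute from this view.

Run:
```python
from h import *
M=np.load('M3.npy');k=512/800
f=lambda u,v,h: wray(M,u*k,v*k,h)
ang=lambda v:np.arctan2(v[1],v[0])
ax=f(318,287,.028);tip=f(239,123,.02);p=f(385,345,.062);foot=f(387,325,.03)
print(ax,tip,p,foot,'base',ang(ax-tip),'lips',ang(f(245,135,.032)-f(172,0,.032)),ang(f(316,157,.032)-f(245,0,.032)),'slot',ang(f(358,205,.02)-f(290,355,.02)),'post',ang(p-ax),ang(foot-ax))
m=camera_model('wrist');c=np.linalg.inv(m['T_tool_cam'])@[0,0,0,1];print('tcp px',(m['fx']*c[0]/c[2]+m['cx'])/k,(m['fy']*c[1]/c[2]+m['cy'])/k)
```

```text
[ 0.5234 -0.039   0.028 ] [0.5326 0.04   0.02  ] [ 0.5424 -0.069   0.062 ] [ 0.5416 -0.0709  0.03  ] base -1.6867298111418838 lips -1.661950692280707 -1.7088894167531832 slot 0.5762226032041609 post -1.0062269331267963 -1.0523256599296125
tcp px 394.7619235745685 338.7256257698994
```

Run:
```python
from h import *
d=np.load('pics/w3.npz')['d'];m=camera_model('wrist');T=m['T_tool_cam']
for u in (245,252,260):
  for v in (222,226,230,236,242,250):
    z=d[v,u];print(u,v,round(float(z),4),(T@[(u-m['cx'])/m['fx']*z,(v-m['cy'])/m['fy']*z,z,1])[:3].round(4))
M=np.load('M3.npy')
for u,v in [(246,218),(247,208),(260,180),(185,140)]:
    z=d[v,u];print(u,v,(M@[(u-m['cx'])/m['fx']*z,(v-m['cy'])/m['fy']*z,z,1])[:3].round(4))
```

```text
245 222 0.1777 [ 0.0019 -0.0048 -0.0147]
245 226 0.145 [ 0.0116 -0.004  -0.0458]
245 230 0.1415 [ 0.011  -0.0039 -0.0497]
245 236 0.1329 [ 0.0116 -0.0036 -0.0585]
245 242 0.1274 [ 0.0112 -0.0035 -0.0642]
245 250 0.1198 [ 0.0112 -0.0033 -0.0721]
252 222 0.1775 [ 0.0019 -0.0004 -0.0148]
252 226 0.1453 [ 0.0115 -0.0004 -0.0456]
252 230 0.1407 [ 0.0113 -0.0004 -0.0504]
252 236 0.1349 [ 0.0108 -0.0004 -0.0566]
252 242 0.1272 [ 0.0113 -0.0003 -0.0644]
252 250 0.1191 [ 0.0116 -0.0003 -0.0728]
260 222 0.2355 [-0.019   0.0062  0.0396]
260 226 0.1463 [ 0.0112  0.0038 -0.0447]
260 230 0.139 [ 0.012   0.0036 -0.052 ]
260 236 0.1338 [ 0.0113  0.0034 -0.0576]
260 242 0.1265 [ 0.0116  0.0032 -0.065 ]
260 250 0.1192 [ 0.0115  0.0031 -0.0726]
246 218 [ 0.543  -0.0675  0.0612]
247 208 [ 0.5444 -0.0659  0.0474]
260 180 [ 0.5599 -0.058   0.0272]
185 140 [ 0.5302 -0.0063  0.0303]
```

Run:
```python
from h import *
snap('side','d3')
b=cv2.imread('pics/d3.png')[120:240,200:340];cv2.imwrite('pics/c3.png',cv2.resize(b,None,fx=5,fy=5,interpolation=2))
```

```text
(no output)
```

View pics/c3.png

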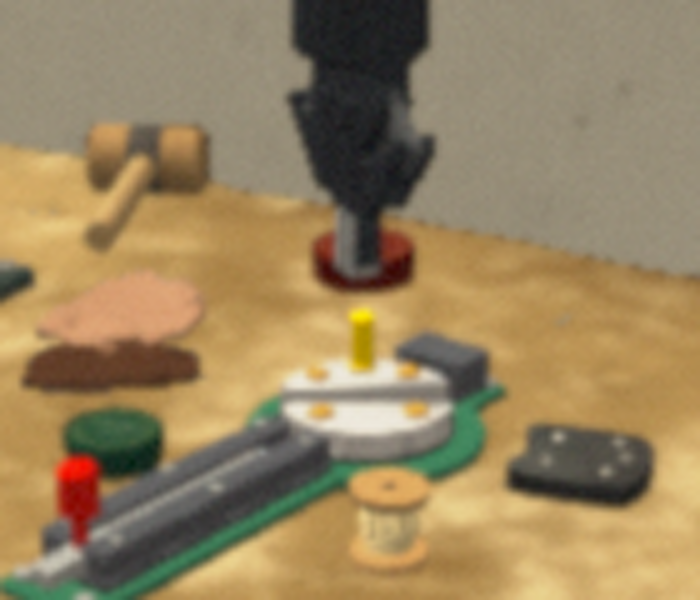

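The side view shows the true fingertip about 45 mm higher than the reported TCP, well above the post. The wrist depth agrees: the finger's front face ends at tool z of -0.045. I'll back off behind the post, then go lower and watch the force.

>>> {"method": "carry_out", "body": {
  "moves": [
    [-0.7, -0.3, 0, -0.12],
    [-1.4, -0.6, 0, -0.25],
    [-2.0, -0.9, 0, -0.37],
    [-2.7, -1.2, 0, -0.49],
    [-2.7, -1.2, -1.5, -0.49],
    [-2.7, -1.2, -3, -0.49],
    [-2.7, -1.2, -4, -0.49],
    [-2.7, -1.2, -4.4, -0.49]
  ]
}}

```text
clock: 3.7
position: [0.5159, -0.0859, 0.0012]
tool_rot: [-3.029, -0.831, 0.001]
force: [0.5, -0.4, 1.0]
grip_width: 0.0002
grip_force: 0.0
```

Run:
```python
from h import *
s=sensors.get_state();M=wcam(s);np.save('M4.npy',M);snap('wrist','w4');print(s['position'],s['clock'],s['force'],np.arctan2(M[1,1],M[0,1])+np.pi)
b=cv2.imread('pics/w4.png');cv2.imwrite('pics/w4b.png',cv2.resize(b,(800,600),interpolation=2))
ax=np.array([.5235,-.040]);p0=-1.035
for dt in [0,.1,.2,.3,.4,.5,.6,.7,.8,.905]:
    a=p0+dt;t=np.array([-np.sin(a),np.cos(a)]);P=ax+.036*np.array([np.cos(a),np.sin(a)])-.0185*t
    print(dt,((P-s['position'][:2])*100).round(2))
```

```text
[ 0.51585174 -0.08585609  0.00117289] 3.7 [ 0.45689759 -0.3607184   1.04729667] 0.535650543739576
0 [1.01 0.55]
0.1 [1.41 0.59]
0.2 [1.81 0.68]
0.3 [2.19 0.8 ]
0.4 [2.57 0.96]
0.5 [2.92 1.16]
0.6 [3.25 1.39]
0.7 [3.56 1.65]
0.8 [3.84 1.95]
0.905 [4.09 2.28]
```

View pics/w4b.png

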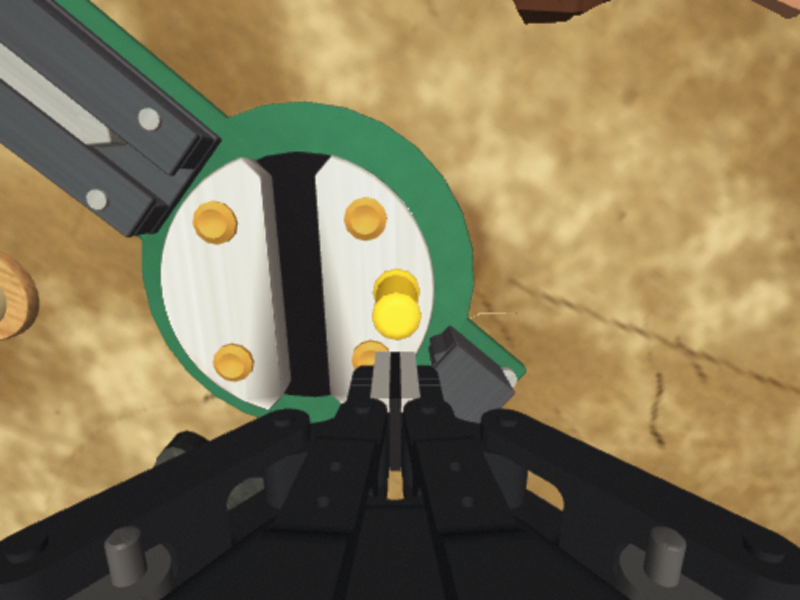

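The fingertip is right behind the post at (397,315), clear of the keeper. Now pushing.

>>> {"method": "carry_out", "body": {
  "moves": [
    [1.0, 0.55, 0, 0],
    [1.4, 0.6, 0, 0.1],
    [1.8, 0.7, 0, 0.2],
    [2.2, 0.8, 0, 0.3],
    [2.55, 0.95, 0, 0.4],
    [2.9, 1.15, 0, 0.5],
    [3.25, 1.4, 0, 0.6],
    [3.55, 1.65, 0, 0.7]
  ]
}}

```text
clock: 4.55
position: [0.5522, -0.0693, 0.0024]
tool_rot: [2.556, 1.826, -0.001]
force: [-4.0, -1.9, 0.1]
grip_width: 0.0001
grip_force: 1.5
```

Run:
```python
from h import *
s=sensors.get_state();M=wcam(s);np.save('M5.npy',M);snap('wrist','w5');print(s['position'],s['clock'],s['force'],np.arctan2(M[1,1],M[0,1])+np.pi)
b=cv2.imread('pics/w5.png');cv2.imwrite('pics/w5b.png',cv2.resize(b,(800,600),interpolation=2))
```

```text
[ 0.55220888 -0.0693178   0.00244043] 4.55 [-4.01771448 -1.87255473  0.14408067] 1.240709097799472
```

View pics/w5b.png

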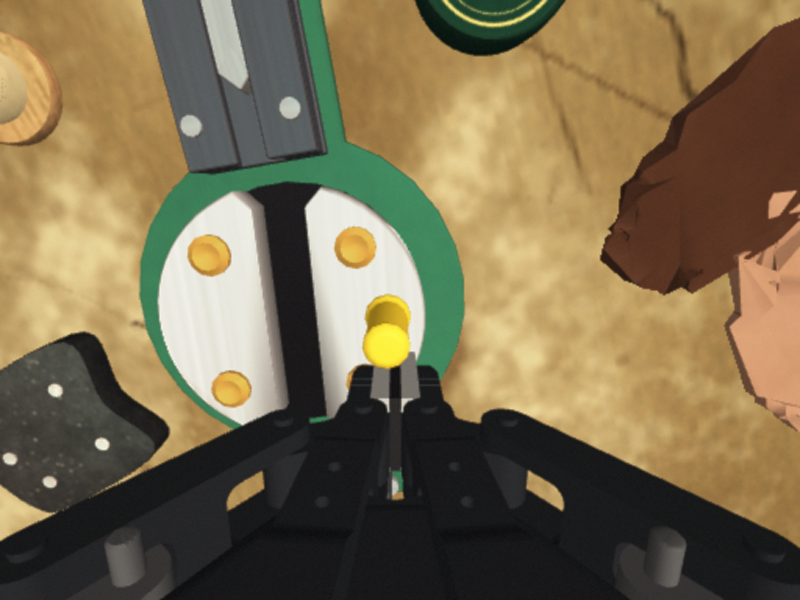

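The disc is turning with the finger. The slot edges run from (306,205) to (326,415) and (262,205) to (287,400). The rail edges run from (298,0) to (327,152) and (143,0) to (190,170).

```bash
cat >> h.py <<'E'
def slot_an(fn,Mf):
    # dark slot pixels within disc radius (by depth -> world), PCA; white disc rim circle for the axis
    z=np.load(f'pics/{fn}.npz');im=z['im'].astype(int);d=z['d'];M=np.load(Mf);m=camera_model('wrist')
    v,u=np.mgrid[0:384,0:512];P=np.stack([(u-m['cx'])/m['fx']*d,(v-m['cy'])/m['fy']*d,d],-1)@M[:3,:3].T+M[:3,3]
    return im,d,P
E
python3 - <<'E'
from h import *
M=np.load('M5.npy');k=512/800
f=lambda u,v,h: wray(M,u*k,v*k,h)
ang=lambda v:np.arctan2(v[1],v[0])
print('slot',ang(f(306,205,.028)-f(326,410,.028)),ang(f(262,205,.028)-f(287,400,.028)))
print('base',ang(f(298,0,.032)-f(327,152,.032)),ang(f(143,0,.032)-f(190,170,.032)),ang(f(320,0,.006)-f(346,140,.006)))
im,d,P=slot_an('w5','M5.npy')
# slot: points on disc area with dark color
ax=np.array([.5235,-.04]);r=np.hypot(P[...,0]-ax[0],P[...,1]-ax[1])
s=(r<.046)&(im.max(-1)<45)&(P[...,2]<.03)&(P[...,2]>.005)&(np.arange(384)[:,None]<215)
q=P[s][:,:2];w,V=np.linalg.eigh(np.cov(q.T));print('slotPCA',len(q),q.mean(0),np.arctan(V[1,1]/V[0,1]),np.sqrt(w),np.median(P[s][:,2]))
wt=(im.min(-1)>150)&(abs(P[...,2]-.028)<.004)&(r<.06)
c=cv2.findContours(wt.astype(np.uint8),0,1)[0];hull=cv2.convexHull(np.vstack(c))[:,0]
H=np.array([P[y,x,:2] for x,y in hull if y<250]);A=np.c_[2*H,np.ones(len(H))];x=np.linalg.lstsq(A,(H**2).sum(1),rcond=None)[0];print('axis',x[:2],np.sqrt(x[2]+x[:2]@x[:2]))
y=(im[...,0]>200)&(im[...,2]<90)&(im[...,1]>180)&(P[...,2]>.058);print('post',P[y].mean(0),y.sum())
E
```

```text
slot 1.2879662927902187 1.2936022505344646
base 1.4019135367882962 1.4076258861666715 1.4070399213661529
slotPCA 2347 [ 0.52487917 -0.02137441] 1.279622560992536 [0.00458266 0.01742232] 0.011382141862969986
axis [ 0.52108304 -0.0411315 ] 0.049588653443783555
post [ 0.55629188 -0.04967765  0.06209909] 639
```

The remaining turn is about 0.115 rad, roughly 4 mm.

>>> {"method": "carry_out", "body": {
  "moves": [
    [0.05, 0.2, 0, 0.05],
    [0.1, 0.42, 0, 0.11],
    [0.1, 0.42, 0, 0.11],
    [0.1, 0.42, 0, 0.11]
  ]
}}

```text
clock: 5.0
position: [0.5532, -0.0653, 0.0024]
tool_rot: [2.458, 1.956, 0.001]
force: [-0.2, -0.8, -0.4]
grip_width: -0.0001
grip_force: 0.4
```

```bash
cat > an.py <<'E'
from h import *
import sys
n=sys.argv[1]
s=sensors.get_state();M=wcam(s);np.save('Mx.npy',M);snap('wrist',n);print(s['position'],s['clock'],s['force'],np.arctan2(M[1,1],M[0,1])+np.pi)
im,d,P=slot_an(n,'Mx.npy')
ax=np.array([.5211,-.0411]);r=np.hypot(P[...,0]-ax[0],P[...,1]-ax[1])
m=(r<.046)&(im.max(-1)<45)&(P[...,2]<.03)&(P[...,2]>.005)&(np.arange(384)[:,None]<215)
q=P[m][:,:2];w,V=np.linalg.eigh(np.cov(q.T));print('slotPCA',len(q),np.arctan(V[1,1]/V[0,1]))
y=(im[...,0]>200)&(im[...,2]<90)&(im[...,1]>180)&(P[...,2]>.058);p=P[y].mean(0);print('post',p,y.sum(),np.arctan2(p[1]-ax[1],p[0]-ax[0])+np.pi/2)
E
python3 an.py w6
```

```text
[ 0.55323392 -0.06526682  0.00236172] 5.0 [-0.23454319 -0.83128459 -0.43077789] 1.3436543020215057
slotPCA 2250 1.4044248555287995
post [ 0.55707705 -0.04564053  0.06230437] 637 1.445253633161673
```

The slot is in line: 1.404 against 1.405 rad. I back off, go up and move toward the knob for a measurement.

>>> {"method": "carry_out", "body": {
  "moves": [
    [-0.15, -0.8, 0, 0],
    [-0.15, -0.8, 3, 0],
    [-0.15, -0.8, 7, 0],
    [-0.15, 0, 10, 0.06],
    [0, 4, 10, 0.06],
    [0, 8.5, 10, 0.06],
    [0, 13, 10, 0.06],
    [0, 17, 10, 0.06]
  ]
}}

```text
clock: 5.85
position: [0.5523, 0.1063, 0.102]
tool_rot: [-2.397, -2.03, -0.0]
force: [0.8, 0.0, 0.1]
grip_width: -0.0001
grip_force: 0.0
```

>>> {"method": "carry_out", "body": {
  "moves": [
    [0, 0, 0, 0],
    [0, 0, 0, 0],
    [0, 0, 0, 0]
  ]
}}

```text
clock: 6.15
position: [0.5527, 0.1035, 0.1018]
tool_rot: [-2.397, -2.03, 0.0]
force: [0.4, 0.3, 1.0]
grip_width: 0.0001
grip_force: 0.0
```

```bash
cat > kn.py <<'E'
from h import *
import sys
n=sys.argv[1]
s=sensors.get_state();M=wcam(s);np.save('Mx.npy',M);snap('wrist',n);print(s['position'],s['clock'],s['force'],np.arctan2(M[1,1],M[0,1])+np.pi)
im,d,P=slot_an(n,'Mx.npy')
y=(im[...,0]>130)&(im[...,1]<60)&(im[...,2]<60)&(P[...,2]>.035)&(P[...,2]<.08);q=P[y]
print('red',y.sum(),q.mean(0),q.min(0),q.max(0)); t=q[q[:,2]>.064];print('top',len(t),t.mean(0) if len(t) else 0,np.argwhere(y).mean(0))
ax=np.array([.5211,-.0411]);u=np.array([np.cos(-1.737),np.sin(-1.737)])
if len(t): e=t.mean(0)[:2]-ax;print('knob base xy',e@u,e@np.array([-u[1],u[0]]))
E
python3 kn.py w7
```

```text
[0.55273054 0.10351629 0.10181241] 6.15 [0.4364386  0.32785215 0.96109076] 1.40501867821598
red 646 [0.55784964 0.17793865 0.06730291] [0.54748418 0.16795163 0.06356242] [0.56832753 0.18792245 0.06975939]
top 642 [0.55781537 0.17797898 0.06732526] [104.88854489 242.57739938]
knob base xy -0.2221342325553414 -3.490014178073199e-05
```

The knob is at (0.558, 0.178), base x -222 mm and y 0, which fits the task's geometry. I go behind it and down.

>>> {"method": "carry_out", "body": {
  "moves": [
    [0.4, 4, 0, 0],
    [0.8, 8, 0, 0],
    [1.1, 10.9, 0, 0],
    [1.1, 10.9, -2.5, 0],
    [1.1, 10.9, -5, 0],
    [1.1, 10.9, -8, 0],
    [1.1, 10.9, -10.3, 0],
    [1.1, 10.9, -10.3, 0]
  ]
}}

```text
clock: 7.0
position: [0.562, 0.2121, -0.0041]
tool_rot: [-2.396, -2.028, 0.008]
force: [0.2, 0.1, 0.3]
grip_width: -0.0
grip_force: 0.0
```

>>> {"method": "carry_out", "body": {
  "moves": [
    [0, 0, 0, 0],
    [0, 0, 0, 0]
  ]
}}

```text
clock: 7.2
position: [0.5648, 0.2134, 0.0005]
tool_rot: [2.396, 2.03, 0.003]
force: [-0.3, 0.1, 0.1]
grip_width: -0.0004
grip_force: 0.0
```

Run:
```python
from h import *
s=sensors.get_state();ax=np.array([.5211,-.0411]);u=np.array([np.cos(-1.737),np.sin(-1.737)]);e=s['position'][:2]-ax
print(s['position'],s['force'],'base',e@u,e@[-u[1],u[0]],u)
```

```text
[5.64761555e-01 2.13408374e-01 5.23005387e-04] [-0.34518987  0.08725987  0.09052165] base -0.2582245793185793 0.0009541487889084962 [-0.16543954 -0.98621993]
```

>>> {"method": "carry_out", "body": {
  "moves": [
    [-0.25, -1, 0, 0],
    [-0.45, -2, 0, 0],
    [-0.75, -4, 0, 0],
    [-1.1, -6, 0, 0],
    [-1.45, -8, 0, 0],
    [-1.75, -10, 0, 0],
    [-2.1, -12, 0, 0],
    [-2.4, -14, 0, 0]
  ]
}}

```text
clock: 8.0
position: [0.5394, 0.0723, -0.0005]
tool_rot: [2.396, 2.031, 0.001]
force: [0.2, 0.9, 0.5]
grip_width: 0.0001
grip_force: 0.8
```

>>> {"method": "carry_out", "body": {
  "moves": [
    [0, 0, 0, 0],
    [0, 0, 0, 0]
  ]
}}

```text
clock: 8.2
position: [0.5397, 0.0733, -0.0007]
tool_rot: [2.397, 2.03, 0.001]
force: [0.6, -0.4, -0.0]
grip_width: 0.0003
grip_force: 0.0
```

```bash
python3 kn.py w8
python3 - <<'E'
from h import *
s=sensors.get_state();ax=np.array([.5211,-.0411]);u=np.array([np.cos(-1.737),np.sin(-1.737)]);e=s['position'][:2]-ax
print('base',e@u,e@[-u[1],u[0]])
E
```

```text
[ 0.53969655  0.07327309 -0.0007063 ] 8.2 [ 0.63473808 -0.37179063 -0.02195969] 1.4052123847128066
red 170 [0.53612065 0.05197048 0.06771181] [0.53356718 0.04771332 0.0640841 ] [0.53847229 0.05571599 0.06965616]
top 170 [0.53612065 0.05197048 0.06771181] [310.51764706 252.51176471]
knob base xy -0.09427297183922552 -0.000583874706547622
base -0.11639322998663124 -0.0006579114249036673
```

>>> {"method": "carry_out", "body": {
  "moves": [
    [-0.2, -1, 0, 0],
    [-0.35, -1.8, 0, 0],
    [-0.4, -2.2, 0, 0],
    [-0.45, -2.5, 0, 0],
    [-0.45, -2.5, 0, 0]
  ]
}}

```text
clock: 8.75
position: [0.5351, 0.0483, -0.0011]
tool_rot: [2.396, 2.031, -0.0]
force: [0.3, -0.7, 0.2]
grip_width: 0.0001
grip_force: 0.0
```

>>> {"method": "carry_out", "body": {
  "moves": [
    [-0.05, -0.2, 0, 0],
    [-0.05, -0.2, 0, 0]
  ]
}}

```text
clock: 8.95
position: [0.5347, 0.0467, -0.0011]
tool_rot: [2.396, 2.032, 0.0]
force: [-0.4, 0.5, -1.1]
grip_width: -0.0002
grip_force: 0.1
```

>>> {"method": "carry_out", "body": {
  "moves": [
    [-0.04, -0.2, 0, 0],
    [-0.04, -0.2, 0, 0]
  ]
}}

```text
clock: 9.15
position: [0.5345, 0.0459, -0.0009]
tool_rot: [-2.396, -2.031, -0.003]
force: [1.4, 8.1, 0.8]
grip_width: -0.0002
grip_force: 4.1
```

>>> {"method": "carry_out", "body": {
  "moves": [
    [-0.04, -0.2, 0, 0],
    [-0.04, -0.2, 0, 0]
  ]
}}

```text
clock: 9.35
position: [0.5345, 0.0454, -0.0006]
tool_rot: [-2.395, -2.03, -0.007]
force: [3.0, 17.5, 3.1]
grip_width: 0.0
grip_force: 8.9
```

```bash
python3 kn.py w9
```

```text
[ 0.5344634   0.04537988 -0.00057426] 9.35 [ 3.03233202 17.5450684   3.12234655] 1.4056819617304848
red 173 [0.5309318  0.02452989 0.06856249] [0.52807945 0.01877807 0.06719485] [0.53333502 0.02972106 0.06979533]
top 173 [0.5309318  0.02452989 0.06856249] [310.23699422 252.5433526 ]
knob base xy -0.06635207350717676 -0.0011614588205434717
```

The force rises firmly against the stop, with the knob at base x of about -67 mm, so the bar is home. I back off and go up, then check.

>>> {"method": "carry_out", "body": {
  "moves": [
    [0.1, 0.5, 0, 0],
    [0.3, 1.8, 0, 0],
    [0.3, 1.8, 3, 0],
    [0.3, 1.8, 7, 0],
    [0.3, 1.8, 10, 0],
    [-0.5, -3, 10, 0],
    [-1.3, -7, 10, 0],
    [-1.3, -7, 10, 0]
  ]
}}

```text
clock: 10.2
position: [0.5204, -0.0305, 0.099]
tool_rot: [2.399, 2.027, -0.001]
force: [0.4, -0.2, -0.2]
grip_width: -0.0002
grip_force: 0.0
```

>>> {"method": "carry_out", "body": {
  "moves": [
    [0, 0, 0, 0],
    [0, 0, 0, 0]
  ]
}}

```text
clock: 10.4
position: [0.521, -0.0263, 0.0988]
tool_rot: [-2.395, -2.033, 0.0]
force: [0.0, 0.7, 0.7]
grip_width: -0.0001
grip_force: 0.0
```

```bash
python3 kn.py w10; python3 an.py w11|tail -1
```

```text
[ 0.52097494 -0.02628571  0.09878723] 10.4 [0.01059674 0.69612918 0.65813036] 1.4074979457725405
red 633 [0.53194764 0.02540076 0.06736699] [0.52157642 0.01483538 0.05550961] [0.54254588 0.03553341 0.06969136]
top 626 [0.53193723 0.02533286 0.06743142] [135.04581359 255.73301738]
knob base xy -0.06731031956544506 -0.0003027296281666169
post [ 0.55650171 -0.04577966  0.06199395] 204 1.43937078983954
```

The knob is at base x -67 mm (fully home is -68), y is 0, and the post hasn't moved. Handing in.

```bash
python3 -c "
from h import *
print(hand_in())"
```

```text
the job is handed in; nothing more can be done
None
```

I turned the disc until its slot lined up with the bar, pushed the bar home against the keeper's stop, backed the arm clear, and handed the job in at about 10.5 s; the hand-in returned no verdict.

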